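# Refit the filter cover of a bench dust-extraction box

## Robot

A 6-joint arm with a two-finger parallel gripper is mounted at the origin on a cart in front of the work surface, level with it; the furniture and walls round the work are solid. World frame = base frame: x ahead of the robot, y to its left, z up, the work surface at z = 0. Lengths are in m, angles in rad, forces in N, time in s.
With the tool pointing down it reaches from about 0.375 to 0.975 m from the base axis. Payload 3.8 kg.
Tool frame: the origin (TCP) lies at the very end of the fingers, on their centre line; the grasp point (between the pads) lies bot.hold_point_z behind it (bot.hold_point_z is the distance from the TCP to the grasp point, in m); z points along the fingers, y is the line along which they close (so a half turn about z gives the same grasp; the last joint's range is limited). The gripper opens to 85 mm and grips with 20 to 120 N. Pads are 22 mm wide; open, the fingers measure 114 mm over their backs; the gripper's body (76 mm by 85 mm) begins 54 mm behind the grasp point. The pads swing forward as they close: fully open they stand 13 mm farther back than shut.
Start: joints at [1.08, 0.264, 1.604, -0, 1.274, -0.037], TCP at [0.296, 0.607, 0.231] pointing down, gripper open.
Joint ranges: [-2.63, 2.63], [-0.94, 2.18], [0.31, 2.57], [-1.31, 4.45], [0, 2.66], [-2.55, 2.55]. Speed limits (rad/s): [2.57, 2.57, 3.14, 3.14, 3.14, 3.14].

## Interface

Orientations are given as a rotation vector (axis times angle).
In Python, from workcell import bot gives the robot as it stands.
- The arm moves only by the shell command python3 jog.py 'ROWS' [OPENING] [FORCE]. ROWS is a JSON list of rows, 1 to 5 of them, each an object with the fields pos (a list: dx, dy, dz in m), yaw (a turn about the tool's z in rad); a field left out counts as zero; each row shifts and turns the commanded pose from where the row before left it, along the tool's axes as they then stand; what a row does not reach is not made up. A row lasts 1/8 s, in which the tool goes at most 0.0625 m and 0.188 rad, less where a joint would pass 70% of its speed; a pose out of reach is approached as far as the arm can. OPENING is the opening from 0.0 (shut) to 1.0 (fully open), set as the command begins (- or left out keeps the last). The fingers move at their own pace and stop on an object; FORCE is the grip in N (left out, the last holds). Time passes only in rows, so rows that do not move let the fingers close. It prints the time, the measured TCP pose, the force, the opening and the grip force at its end. Input that does not fit is refused with a message, and nothing moves.
- bot.read_state(): the state, without advancing time (a new reading comes with each control period).
- bot.read_camera(name): name is "scene" or "top"; returns the picture (400x640x3 uint8, red, green, blue); there is no depth.
- bot.camera_info(name): a dict with "intrinsics" (3x3 intrinsics, pixels), "extrinsics" (4x4, takes a point from camera to world coordinates). Camera axes: x right, y down, z forward; pixel columns grow to the right and rows downward; lengths in m; the calibration is good to about 2 mm. A picture is of the moment at which its call begins. camera_info takes no time and is no camera call.
- bot.finish_job(): hands the job in; it is judged then, once.
The state is a dict: "time": time; "q": joint angles; "joint_vel": joint speeds; "joint_torque": joint torques, N m; "tool_pos": TCP position; "tcp_rot": TCP orientation; "wrist_force": force on the tool from outside, world axes, zero at the start; "torque": the same for the moment, N m; "width": opening from 0.0 (shut) to 1.0 (fully open); "grip_force": force on a finger pad.
Only numpy, scipy, OpenCV 4.12 (cv2) and the standard library are available. Lean on these libraries where they do the work, as an engineer would, in place of code of your own. Each camera call takes 0.05 s, during which the arm holds its last target. There are 200 camera calls.

## Task

Close the white dust-extraction box with its loose blue filter cover: hold the cover tilted, hook its steel lip fully under the box's grey ledge, then swing it down and press its other edge until it snaps under the roller catch and lies flat in its pocket. Lower it under control, do not let it fall shut, leave the jar and the two dental casts where they are, and let go of everything.

Things in the scene. Friction and masses are not known exactly. Their poses are not given: they have to be found in the camera images.
- filter_cover: Loose blue plastic cover, 150 x 110 mm, about 0.2 kg, flat on the desk at the start. Origin: centre of its underside (half way along the 150 mm, lip included); z out of its top, x away from the lip. Plate 8 mm thick from x = -55 to +75 mm, far (+x) edge half-round, radius 4 mm.
- cover_lip (a point): Middle of the end edge of the cover's steel lip, on the underside (cover frame -75, 0, 0 mm). The lip is 4 mm thick, level with the underside, x = -75 to -55 mm, 108 mm wide.
- cover_handle (a point): Middle of the black handle (cover frame 10, 0, 26 mm): an upright solid ridge 14 mm thick in x, 70 mm long in y, from the plate's top (z = 8 mm) to z = 38 mm. Grip it across its 14 mm.
- cover_press (a point): Point on the cover's top face between handle and far edge, 25 mm from the far edge: a good place to press (cover frame 50, 0, 8 mm).
- extraction_box: White box fixed to the desk, 190 (x) x 150 (y) x 60 mm. Origin: centre of its underside; x from the ledge (robot's side) to the roller catch. Pocket in its top: x = -80 to 72, y = -58 to 58 mm, floor z = 50 mm, 3 mm free each side of the cover. Well home, the cover's origin is near (-5, 0, 50) mm, axes parallel to the box's, its plate's top 2 mm below the side walls (z = 60 mm).
- ledge_edge (a point): Middle of the lower free edge of the grey ledge (box frame -68, 0, 60 mm). The ledge spans the box's width, x = -95 to -68, z = 60 to 66 mm; the gap under it is 10 mm high and 12 mm deep. The cover's lip goes under at a tilt of 15 to 25 degrees, its far edge up; it cannot go in level.
- pocket_stop (a point): Foot of the pocket's end wall under the ledge, where the lip's end comes to rest (box frame -80, 0, 50 mm). The pocket's floor is a rim round an open filter well: near rim x = -80 to -40 mm, far rim from x = 52 mm, side rims |y| over 45 mm; the paper filter lies 20 mm lower.
- catch (a joint): Travel of the sprung brass roller (12 mm diameter, 36 mm long in y) in the middle of the box's +x wall, m: 0 out, up to 0.007 pushed back. At rest its axis is at box x = 73.5, z = 60.6 mm; cheeks reach z = 71 mm. The cover's edge meets it at about 0.09 rad of tilt; 10 to 20 N down near that edge drives it past, the roller yields about 3 mm, then springs back over the edge.
- big_jar: Bystander: closed lilac powder jar, 62 mm diameter, 78 mm tall; origin centre of its underside.
- gold_cast: Bystander: yellowish dental arch cast, 44 x 64 x 27 mm; origin centre of its underside.
- footed_cast: Bystander: dental cast on a white foot, 64 x 70 x 36 mm; origin centre of its underside.

How it is judged:
On the way:
1. The lip is under the ledge while the cover is still tilted (x of cover_lip in the frame of extraction_box between -0.086 and -0.0715 m and y of cover_lip in the frame of extraction_box between -0.012 and 0.012 m and z of cover_lip in the frame of extraction_box between 0.045 and 0.059 m and angle between filter_cover's own z axis and vertical above 0.1 rad), for 0.1 s.
At the end, for the whole second after the job is handed in: The cover lies still in the box's pocket: lip end under the ledge (box x between -85 and -73 mm, y within 8 mm of the middle, underside within about 4 mm of the pocket floor), flat within 0.03 rad, in line with the box within 0.07 rad, the roller catch sprung back over its edge (joint below 3 mm) (x of cover_lip in the frame of extraction_box between -0.085 and -0.073 m and y of cover_lip in the frame of extraction_box between -0.008 and 0.008 m and z of cover_lip in the frame of extraction_box between 0.046 and 0.0535 m and angle between filter_cover's own z axis and vertical below 0.03 rad and angle between the x axis of filter_cover and the x axis of extraction_box, either way round below 0.07 rad and value of joint catch below 0.003 m and linear speed of filter_cover below 0.02 m/s); the robot touches nothing.
It fails at once if the cover falls or slams in the box (turning faster than 3 rad/s while touching it, still tilted over 0.1 rad; the last snap past the catch is allowed) (angular speed of filter_cover above 3 rad/s and angle between filter_cover's own z axis and vertical above 0.1 rad and contact force between filter_cover and extraction_box above 0.5 N).
It fails at once if the cover is rammed against the box with more than 80 N (contact force between filter_cover and extraction_box above 80 N).
It fails at once if big_jar (jar or cast) is moved more than 30 mm (distance of big_jar from where it was at the start of the episode above 0.03 m).
It fails at once if gold_cast (jar or cast) is moved more than 30 mm (distance of gold_cast from where it was at the start of the episode above 0.03 m).
It fails at once if footed_cast (jar or cast) is moved more than 30 mm (distance of footed_cast from where it was at the start of the episode above 0.03 m).
It also fails if it takes over 51 s, if anything falls off the work surface, if the arm or the gripper's body presses on something with over 40 N, if the wrist force passes 120 N, or if a joint passes its speed limit or range.

## Working session

There is one attempt and no reset: what is moved stays moved. The work goes in short steps, Python scripts to look and compute and a shell command to move; the robot and the scene stay as the last step left them, time stands still between calls to the robot, and variables do not carry over. Pictures are saved under pics/ and viewed, at most 12 in all, crops included, and the job is handed in when it is done.

```bash
ls; mkdir -p pics
python3 - <<'E'
from workcell import bot
import cv2,numpy as np
np.set_printoptions(precision=4,suppress=True)
for n in("scene","top"):
    im=bot.read_camera(n); cv2.imwrite(f"pics/{n}0.png",im[:,:,::-1]); c=bot.camera_info(n); print(n,np.array(c["intrinsics"]),np.array(c["extrinsics"]))
print(bot.hold_point_z,bot.read_state())
E
```

```text
jog.py
pics
workcell.py
scene [[429.8302   0.     314.3214]
 [  0.     429.8302 210.9435]
 [  0.       0.       1.    ]] [[ 0.5425 -0.6394  0.5449 -0.2132]
 [-0.84   -0.4103  0.355  -0.5646]
 [-0.0034 -0.6503 -0.7597  1.135 ]
 [ 0.      0.      0.      1.    ]]
top [[431.1281   0.     322.1946]
 [  0.     431.1281 200.3645]
 [  0.       0.       1.    ]] [[-0.0116 -0.992   0.1257  0.3974]
 [-0.9998  0.0135  0.0138 -0.0725]
 [-0.0154 -0.1255 -0.992   1.2118]
 [ 0.      0.      0.      1.    ]]
0.0187 {'time': 0.1, 'q': array([ 1.0801,  0.2647,  1.6053,  0.    ,  1.2737, -0.0369]), 'joint_vel': array([-0.0018, -0.0015, -0.003 ,  0.0015,  0.0002,  0.0014]), 'joint_torque': array([  0.001 , -51.6707, -36.8588,   0.0002,   0.0062,   0.    ]), 'tool_pos': array([0.2956, 0.6061, 0.23  ]), 'tcp_rot': array([-0.7066, -3.0605,  0.0032]), 'wrist_force': array([ 0.0077, -0.2463, -0.4312]), 'torque': array([-0.0131, -0.0138, -0.0024]), 'grip_force': 0.0, 'width': 0.9964236944208759}
```

View pics/scene0.png

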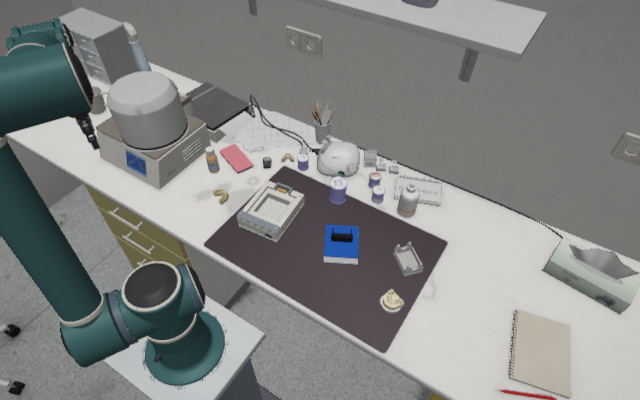

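View pics/top0.png

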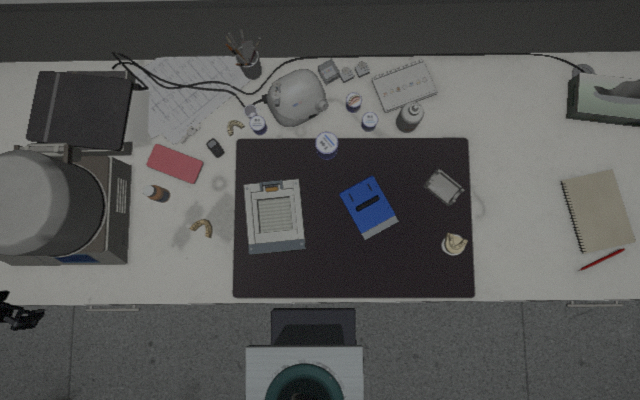

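The top view shows the blue cover near (368,208), with its handle at (370,202) and lip at (384,230). The box is near (275,216), with its ledge at (277,246) and brass catch at (267,186). The jar is at (327,145), the footed cast at (454,244) and a gold cast at (203,228). I'll zoom in on the box and cover.

Run:
```python
import cv2,numpy as np
t=cv2.imread("pics/top0.png");s=cv2.imread("pics/scene0.png")
a=cv2.resize(t[165:265,235:415],None,fx=4.4,fy=4.4,interpolation=cv2.INTER_CUBIC)  # 792x440
b=cv2.resize(s[170:275,230:375],None,fx=5.5,fy=5.5,interpolation=cv2.INTER_CUBIC)
cv2.imwrite("pics/tc.png",a);cv2.imwrite("pics/sc.png",b);print(a.shape,b.shape)
```

```text
(440, 792, 3) (578, 798, 3)
```

View pics/tc.png

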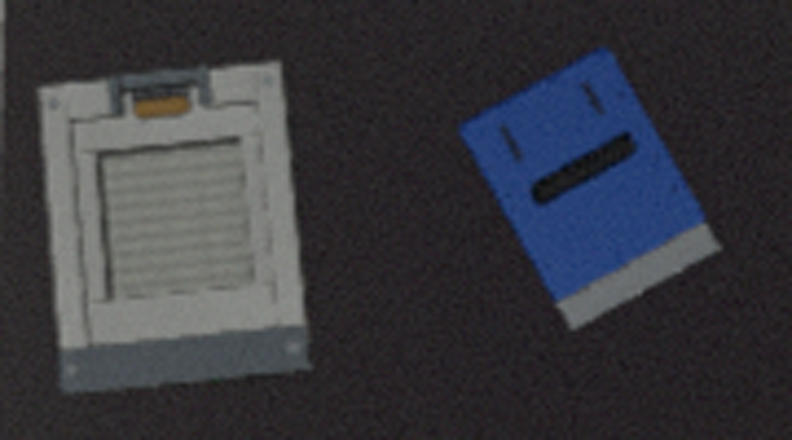

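View pics/sc.png

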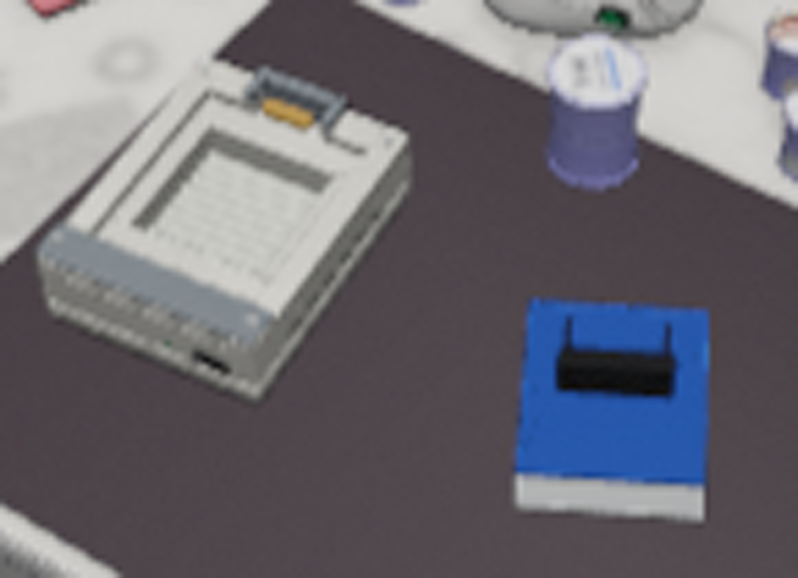

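Top crop: the box's top corners are at (38,87) and (281,62), the ledge's outer corners at (62,392) and (309,368), and the brass roller at (162,107). The cover's blue plate has corners at (460,127), (606,48), (706,225) and (558,300), with its handle at (584,168). The scene crop shows the same features unobstructed, with the jar well behind.

```bash
cat > h.py <<'E'
from workcell import bot
import cv2,numpy as np
np.set_printoptions(precision=4,suppress=True)
CI={n:bot.camera_info(n) for n in("scene","top")}
def ray(n,p):
    K=np.array(CI[n]["intrinsics"]);T=np.array(CI[n]["extrinsics"])
    p=np.atleast_2d(np.asarray(p,float)); d=np.c_[p,np.ones(len(p))]@np.linalg.inv(K).T@T[:3,:3].T
    return T[:3,3],d
def plane(n,p,z):
    o,d=ray(n,p); return o+d*((z-o[2])/d[:,2])[:,None]
def tri(pt,ps):
    out=[]
    for a,b in zip(np.atleast_2d(pt),np.atleast_2d(ps)):
        P=[]
        for n in("top","scene"):
            K=np.array(CI[n]["intrinsics"]);P.append(K@np.linalg.inv(np.array(CI[n]["extrinsics"]))[:3])
        X=cv2.triangulatePoints(P[0],P[1],np.array(a,float),np.array(b,float))[:,0];out.append(X[:3]/X[3])
    return np.array(out)
def mask(im,lo,hi,roi):
    h=cv2.cvtColor(im,cv2.COLOR_BGR2HSV);m=cv2.inRange(h,np.array(lo),np.array(hi));z=np.zeros_like(m);x0,y0,x1,y1=roi;z[y0:y1,x0:x1]=m[y0:y1,x0:x1];return z
def big(m):
    return max(cv2.findContours(m,cv2.RETR_EXTERNAL,cv2.CHAIN_APPROX_NONE)[0],key=cv2.contourArea)
def quad(m):
    c=cv2.convexHull(big(m)).astype(np.float32)
    return cv2.minAreaRect(c),cv2.approxPolyDP(c,0.04*cv2.arcLength(c,True),True)[:,0]
E
python3 - <<'E'
from h import *
T=cv2.imread("pics/top0.png");S=cv2.imread("pics/scene0.png")
R={"top":(235,165,415,265),"scene":(230,170,375,275)}
res={}
for n,im in(("top",T),("scene",S)):
    b=mask(im,(100,150,60),(130,255,255),R[n]);r,q=quad(b);print(n,"blue",q.tolist()); res[n]=q
    print(" plane8",plane(n,q,.008).round(4).tolist())
    hull=np.zeros_like(b);cv2.fillPoly(hull,[cv2.convexHull(big(b))],255);hull=cv2.erode(hull,np.ones((5,5)))
    d=cv2.inRange(cv2.cvtColor(im,cv2.COLOR_BGR2GRAY),0,38)&hull;c=big(d);rr=cv2.minAreaRect(c);print(" handle",rr,cv2.boxPoints(rr).tolist())
    g=mask(im,(95,25,50),(115,90,190),R[n]);g=cv2.morphologyEx(g,cv2.MORPH_OPEN,np.ones((3,3)));r,q=quad(g);print(" ledge",r,q.tolist(),plane(n,q,.066).round(4).tolist())
    y=mask(im,(10,90,80),(28,255,255),R[n]);rr=cv2.minAreaRect(big(y));print(" brass",rr,plane(n,rr[0],.0666)); res[n+"b"]=rr[0]
print("brass tri",tri(res["topb"],res["sceneb"]))
c=lambda u,v:(235+u/4.4,165+v/4.4); s=lambda u,v:(230+u/5.5,170+v/5.5)
tp=[c(460,127),c(606,48),c(706,225),c(558,300),c(38,87),c(281,62),c(62,392),c(309,368),c(60,350),c(305,327),c(162,107),c(721,247),c(573,329)]
sp=[s(530,300),s(710,310),s(706,488),s(517,474),s(200,65),s(410,132),s(40,258),s(262,340),s(72,230),s(280,312),s(288,110),s(703,518),s(516,506)]
print(np.c_[tri(tp,sp)])
print("box plane",plane("top",tp[4:6],.06),plane("top",tp[6:10],.066),plane("top",tp[11:],.004))
E
```

```text
top blue [[372.0, 176.0], [394.0, 214.0], [360.0, 232.0], [340.0, 193.0]]
 plane8 [[0.6176, -0.1975, 0.008], [0.5089, -0.2561, 0.008], [0.4598, -0.16, 0.008], [0.5703, -0.1062, 0.008]]
 handle ((366.79376220703125, 203.02224731445312), (5.5018205642700195, 25.65700340270996), 60.642250061035156) [[354.26409912109375, 206.9139404296875], [376.6260986328125, 194.33529663085938], [379.32342529296875, 199.13055419921875], [356.96142578125, 211.70919799804688]]
 ledge ((277.6488952636719, 246.29051208496094), (8.596809387207031, 45.84964370727539), 83.41805267333984) [[300.0, 240.0], [300.0, 248.0], [255.0, 250.0], [260.0, 244.0]] [[0.4376, 0.0035, 0.066], [0.4165, 0.0036, 0.066], [0.4127, 0.1229, 0.066], [0.4283, 0.1097, 0.066]]
 brass ((271.4769287109375, 188.81539916992188), (3.224903106689453, 11.163125038146973), 82.87498474121094) [[0.5758 0.0796 0.0666]]
scene blue [[358.0, 227.0], [357.0, 257.0], [324.0, 255.0], [327.0, 224.0]]
 plane8 [[0.6147, -0.1992, 0.008], [0.5071, -0.2554, 0.008], [0.4572, -0.1636, 0.008], [0.5696, -0.1052, 0.008]]
 handle ((341.0722961425781, 237.19847106933594), (20.246557235717773, 7.488452911376953), 3.1798300743103027) [[330.75689697265625, 240.37539672851562], [331.17230224609375, 232.89846801757812], [351.3876953125, 234.02154541015625], [350.9722900390625, 241.49847412109375]]Traceback (most recent call last):
  File "<stdin>", line 10, in <module>
  File "h.py", line 24, in quad
    c=cv2.convexHull(big(m)).astype(np.float32)
                     ~~~^^^
  File "h.py", line 22, in big
    return max(cv2.findContours(m,cv2.RETR_EXTERNAL,cv2.CHAIN_APPROX_NONE)[0],key=cv2.contourArea)
ValueError: max() iterable argument is empty
```

Run:
```python
from h import *
T=cv2.imread("pics/top0.png");S=cv2.imread("pics/scene0.png")
R={"top":(235,165,415,265),"scene":(230,170,375,275)};res={}
for n,im in(("top",T),("scene",S)):
    rr=cv2.minAreaRect(big(mask(im,(10,90,80),(28,255,255),R[n])));res[n]=rr[0]
print("brass tri",tri(res["top"],res["scene"]),plane("top",res["top"],.064))
c=lambda u,v:(235+u/4.4,165+v/4.4); s=lambda u,v:(230+u/5.5,170+v/5.5)
tp=[c(460,127),c(606,48),c(706,225),c(558,300),c(38,87),c(281,62),c(62,392),c(309,368),c(60,350),c(305,327),c(721,247),c(573,329)]
sp=[s(530,300),s(710,310),s(706,488),s(517,474),s(200,65),s(410,132),s(40,258),s(262,340),s(72,230),s(280,312),s(703,518),s(516,506)]
print(tri(tp,sp))
# box fit: corners in box frame
from scipy.optimize import least_squares
def fit(P,Q):
    r=least_squares(lambda v:(np.array([[np.cos(v[2]),-np.sin(v[2])],[np.sin(v[2]),np.cos(v[2])]])@Q.T).T.ravel()+np.tile(v[:2],len(Q))-P.ravel(),[.5,0,0]);return r.x,np.abs(r.fun).max()
B=np.array([[95,75],[95,-75],[-95,75],[-95,-75],[-68,75],[-68,-75]])/1e3
zs=[.06,.06,.066,.066,.066,.066]
Pb={}
for n,pp in(("top",tp),("scene",sp)):
    P=np.array([plane(n,pp[4+i],zs[i])[0,:2] for i in range(6)]);print(n,"box",fit(P,B))
C=np.array([[75,55],[75,-55],[-55,-55],[-55,55],[-75,-54],[-75,54]])/1e3
for n,pp in(("top",tp),("scene",sp)):
    P=np.array([plane(n,pp[i],z)[0,:2] for i,z in((0,.008),(1,.008),(2,.008),(3,.008),(10,.004),(11,.004))]);print(n,"cover",fit(P,C))
print("handle top-blob",plane("top",(366.8,203.0),.034),tri((366.8,203),(341.1,236.5)))
```

```text
brass tri [[0.5761 0.0808 0.0615]] [[0.5762 0.08   0.064 ]]
[[ 0.5677 -0.1045  0.0067]
 [ 0.6184 -0.2003  0.0079]
 [ 0.5037 -0.2611  0.0067]
 [ 0.4563 -0.1649  0.0036]
 [ 0.5905  0.1597  0.0465]
 [ 0.6021  0.006   0.062 ]
 [ 0.403   0.1394  0.055 ]
 [ 0.4166 -0.0126  0.0665]
 [ 0.4297  0.1394  0.0544]
 [ 0.4405 -0.0094  0.0647]
 [ 0.4889 -0.2696  0.002 ]
 [ 0.4384 -0.1747  0.0009]]
top box (array([0.5017, 0.0724, 0.0887]), np.float64(0.00167676435143993))
scene box (array([0.5   , 0.0683, 0.1292]), np.float64(0.00494993393527654))
top cover (array([ 0.5282, -0.187 ,  0.4865]), np.float64(0.0025446826869778283))
scene cover (array([ 0.5272, -0.1879,  0.4919]), np.float64(0.0012226613426159494))
handle top-blob [[ 0.5378 -0.1786  0.034 ]] [[ 0.5383 -0.1787  0.0259]]
```

Both views agree. The box is at about (0.502, 0.072) with yaw 0.089, and its brass roller measures z≈0.0615. The cover is at about (0.5277, -0.1875) with yaw 0.489. 

The tool can't be tilted, so I'll grip the handle by its 70 mm ends. The cover can then pivot about its own y axis between the pads. First I travel there.

```bash
cat >> h.py <<'E'
from scipy.spatial.transform import Rotation as Ro
BOX=(.502,.0725,.089)
def b2w(x,y):
    c,s=np.cos(BOX[2]),np.sin(BOX[2]);return np.array([BOX[0]+c*x-s*y,BOX[1]+s*x+c*y])
def need(x,y,z,yaw):
    "rest of the way to TCP (x,y,z), tool x at world angle yaw, along the tool's axes"
    s=bot.read_state();R=Ro.from_rotvec(s["tcp_rot"]).as_matrix();d=R.T@(np.array([x,y,z])-s["tool_pos"])
    a=np.arctan2(R[1,0],R[0,0]);t=-((yaw-a+np.pi)%(2*np.pi)-np.pi)
    print("t%.2f"%s["time"],"need",d,"turn %.3f"%t,"q",s["q"],"F",s["wrist_force"],"w %.3f"%s["width"],"g",s["grip_force"],"tilt",R[:,2],"p",s["tool_pos"])
E
python3 jog.py '[{"pos":[-0.036,-0.039,0]},{"pos":[-0.036,-0.039,0]},{"pos":[-0.036,-0.039,0]},{"pos":[-0.036,-0.039,0]},{"pos":[-0.036,-0.039,0]}]' 1.0 20; python3 jog.py '[{"yaw":0.18},{"yaw":0.18},{"yaw":0.18},{"yaw":0.18},{"yaw":0.18}]'; python3 jog.py '[{"yaw":0.18},{"yaw":0.18},{"yaw":0.18},{"yaw":0.18},{"yaw":0.18}]'
python3 -c "
from h import *
need(.5365,-.1820,.15,.489)"
```

```text
time: 0.72
tool_pos: [0.3722, 0.3507, 0.2308]
tcp_rot: [-0.706, -3.061, 0.001]
wrist_force: [0.4, 0.0, -0.4]
width: 1.001
grip_force: 0.0
time: 1.35
tool_pos: [0.3719, 0.3522, 0.2308]
tcp_rot: [-1.975, -2.443, 0.002]
wrist_force: [-0.7, -0.3, -0.4]
width: 1.002
grip_force: 0.0
time: 1.98
tool_pos: [0.3718, 0.3522, 0.2307]
tcp_rot: [2.841, 1.341, -0.002]
wrist_force: [-0.6, -0.1, -0.1]
width: 1.0
grip_force: 0.0
t1.98 need [-0.3076  0.4667  0.0809] turn 0.393 q [ 0.7096 -0.0454  1.9463  0.0001  1.2417  1.3986] F [-0.5806 -0.1483 -0.1279] w 1.000 g 0.0 tilt [-0.0008 -0.0006 -1.    ] p [0.3718 0.3522 0.2307]
```

```bash
python3 jog.py '[{"pos":[-0.031,0.046,0]},{"pos":[-0.031,0.046,0]},{"pos":[-0.031,0.046,0]},{"pos":[-0.031,0.046,0]},{"pos":[-0.031,0.046,0]}]'; python3 jog.py '[{"pos":[-0.031,0.046,0]},{"pos":[-0.031,0.046,0]},{"pos":[-0.031,0.046,0]},{"pos":[-0.031,0.046,0]},{"pos":[-0.031,0.046,0]}]' >/dev/null; python3 jog.py '[{"pos":[0,0,0.03],"yaw":0.13},{"pos":[0,0,0.03],"yaw":0.13},{"pos":[0,0,0.02],"yaw":0.13},{}]'
python3 -c "
from h import *
need(.5365,-.1820,.05,.489)
for n in CI: cv2.imwrite('pics/%s1.png'%n,bot.read_camera(n)[:,:,::-1])
t=cv2.imread('pics/top1.png')[140:260,300:440];s=cv2.imread('pics/scene1.png')[140:260,270:410]
cv2.imwrite('pics/v1.png',cv2.resize(np.hstack([t,s]),None,fx=2.8,fy=2.8,interpolation=2))"
```

```text
time: 2.6
tool_pos: [0.4527, 0.0854, 0.231]
tcp_rot: [-2.837, -1.35, 0.0]
wrist_force: [0.6, 0.7, -0.8]
width: 1.005
grip_force: 0.0
time: 3.72
tool_pos: [0.5313, -0.1776, 0.1487]
tcp_rot: [-3.041, -0.775, 0.007]
wrist_force: [0.4, 1.3, 1.4]
width: 0.999
grip_force: 0.0
t3.73 need [0.0028 0.0068 0.0986] turn 0.010 q [-0.3671  0.1186  1.9344  0.      1.094   0.7048] F [0.3656 1.3219 1.4382] w 0.999 g 0.0 tilt [-0.0051  0.002  -1.    ] p [ 0.5313 -0.1776  0.1487]
```

View pics/v1.png

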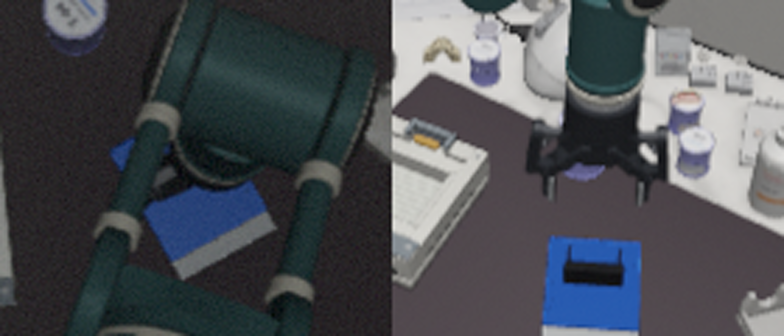

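The fingers straddle the handle along its 70 mm, aligned with the cover, which has its far edge and lip visible at (200,225) and (225,252) in the left half. I'll correct the position, then descend.

```bash
python3 jog.py '[{"pos":[0.003,0.005,0.02],"yaw":0.01},{"pos":[0,0.002,0.03]},{"pos":[0,0,0.03]},{"pos":[0,0,0.01]},{}]'
python3 -c "
from h import *
need(.5365,-.1820,.008,.489)"
```

```text
time: 4.45
tool_pos: [0.5391, -0.1829, 0.0606]
tcp_rot: [-3.048, -0.759, 0.002]
wrist_force: [0.2, -0.2, 0.0]
width: 1.0
grip_force: 0.0
t4.45 need [-0.0018 -0.0019  0.0527] turn -0.001 q [-0.3708  0.2319  1.9844 -0.      0.9266  0.7119] F [ 0.2033 -0.2072  0.0447] w 1.000 g 0.0 tilt [-0.0012  0.0004 -1.    ] p [ 0.5391 -0.1829  0.0606]
```

```bash
python3 jog.py '[{"pos":[-0.001,-0.002,0.02]},{"pos":[0,0,0.015]},{"pos":[0,0,0.01]},{"pos":[0,0,0.007]},{}]'; python3 jog.py '[{},{},{},{},{}]' 0.7 25
python3 -c "
from h import *
need(.5365,-.1820,.008,.489)"
```

```text
time: 5.08
tool_pos: [0.5373, -0.1816, 0.0089]
tcp_rot: [-3.048, -0.759, 0.001]
wrist_force: [0.3, 0.6, -0.3]
width: 0.998
grip_force: 0.0
time: 5.7
tool_pos: [0.538, -0.1818, 0.0098]
tcp_rot: [3.048, 0.758, 0.001]
wrist_force: [-0.3, 0.3, 5.0]
width: 0.809
grip_force: 30.4
t5.70 need [-0.0014 -0.0005  0.0018] turn -0.001 q [-0.3699  0.2985  2.0142  0.0001  0.8279  0.7131] F [-0.3468  0.2749  4.9792] w 0.809 g 30.404546856880188 tilt [ 0.0009 -0.0002 -1.    ] p [ 0.538  -0.1818  0.0098]
```

Width 0.81 (≈69 mm) confirms the handle's length. The 5 N upward force suggests the fingertips are touching the plate, so I'll re-grip 7 mm higher to leave room for pivoting.

```bash
python3 jog.py '[{},{},{"pos":[0,0,-0.005]},{"pos":[0,0,-0.003]},{}]' 1.0 20; python3 jog.py '[{},{},{},{},{}]' 0.7 25
python3 -c "
from h import *
need(.5365,-.1820,.016,.489)"
```

```text
time: 6.32
tool_pos: [0.538, -0.1819, 0.0178]
tcp_rot: [3.048, 0.759, 0.001]
wrist_force: [-0.2, 0.1, -0.0]
width: 0.998
grip_force: 0.0
time: 6.95
tool_pos: [0.5377, -0.1818, 0.0176]
tcp_rot: [3.048, 0.759, 0.0]
wrist_force: [-0.3, -1.2, 5.1]
width: 0.808
grip_force: 29.3
t6.95 need [-0.0012 -0.0004  0.0016] turn -0.001 q [-0.3699  0.2871  2.0111 -0.0001  0.8429  0.7131] F [-0.2965 -1.2038  5.0759] w 0.808 g 29.287794828414917 tilt [ 0.0004 -0.0002 -1.    ] p [ 0.5377 -0.1818  0.0176]
```

```bash
python3 jog.py '[{"pos":[0,0,-0.005]},{"pos":[0,0,-0.02]},{"pos":[0,0,-0.03]},{"pos":[0,0,-0.04]},{"pos":[0,0,-0.03]}]'
python3 -c "
from h import *
need(.5365,-.1820,.016,.489)
for n in CI: cv2.imwrite('pics/%s2.png'%n,bot.read_camera(n)[:,:,::-1])
t=cv2.imread('pics/top2.png')[140:260,300:440];s=cv2.imread('pics/scene2.png')[140:260,270:410]
cv2.imwrite('pics/v2.png',cv2.resize(np.hstack([t,s]),None,fx=2.8,fy=2.8,interpolation=2))"
```

```text
time: 7.58
tool_pos: [0.5372, -0.1815, 0.1431]
tcp_rot: [-3.048, -0.759, 0.0]
wrist_force: [0.4, 0.5, -2.7]
width: 0.812
grip_force: 29.6
t7.58 need [-0.0008  0.0001  0.1271] turn -0.001 q [-0.3698  0.1335  1.9289  0.0001  1.0796  0.7132] F [ 0.4337  0.5321 -2.7128] w 0.812 g 29.629510939121246 tilt [-0.0003  0.0002 -1.    ] p [ 0.5372 -0.1815  0.1431]
```

View pics/v2.png

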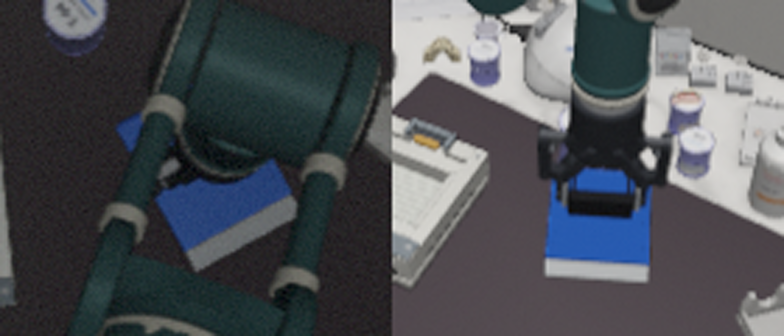

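The cover hangs from the fingers, with its lip end at (197,270)–(297,210) in the top half and (545,277)–(650,280) in the scene half. I'll measure its tilt.

```bash
cat >> h.py <<'E'
def corners(n,im,roi):
    "lower blue corners (left,right) = blue/lip border"
    b=mask(im,(100,150,50),(130,255,255),roi);b=cv2.morphologyEx(b,cv2.MORPH_OPEN,np.ones((3,3)))
    p=np.concatenate([c[:,0] for c in cv2.findContours(b,cv2.RETR_EXTERNAL,cv2.CHAIN_APPROX_NONE)[0] if cv2.contourArea(c)>40])
    return b,p
E
python3 - <<'E'
from h import *
t=lambda u,v:(300+u/2.8,140+v/2.8); s=lambda u,v:(270+(u-392)/2.8,140+v/2.8)
print("end",tri([t(197,270),t(297,210)],[s(545,278),s(650,280)]))
print("border",tri([t(188,247),t(284,187)],[s(547,260),s(651,262)]))
for n,roi in(("top",(330,170,440,250)),("scene",(300,180,400,260))):
    b,p=corners(n,cv2.imread(f"pics/{n}2.png"),roi)
    h=cv2.convexHull(p);print(n,cv2.approxPolyDP(h,2.5,True)[:,0].tolist())
E
```

```text
end [[ 0.4413 -0.1763  0.1185]
 [ 0.4956 -0.2695  0.1207]]
border [[ 0.4613 -0.1676  0.1219]
 [ 0.5169 -0.2587  0.1207]]
top [[402, 208], [365, 227], [342, 184], [349, 181], [397, 198]]
scene [[361, 233], [325, 231], [327, 211], [338, 200], [352, 201], [361, 213]]
```

The cover is nearly level, with its lip end at z≈0.12, so the pads hold it without slipping. To tilt it, I'll swing it beside the box with its far edge over the -y side wall (z=60 mm). Pushing down there will make it pivot between the pads, lip end down.

```bash
python3 jog.py '[{"pos":[0,0,-0.01],"yaw":-0.17},{"pos":[0,0,-0.01],"yaw":-0.17},{"yaw":-0.17},{"yaw":-0.17},{"yaw":-0.17}]' >/dev/null; python3 jog.py '[{"yaw":-0.17},{"yaw":-0.15},{}]'
python3 -c "
from h import *
need(*b2w(0,-.120),.085,BOX[2]+np.pi/2)"
```

```text
time: 8.68
tool_pos: [0.5362, -0.1811, 0.1599]
tcp_rot: [-2.122, -2.312, 0.002]
wrist_force: [-0.6, -0.8, -2.4]
width: 0.808
grip_force: 29.6
t8.68 need [ 0.1355 -0.0117  0.0751] turn -0.004 q [-0.3698  0.1175  1.9135  0.      1.1143 -0.4552] F [-0.5777 -0.7551 -2.437 ] w 0.808 g 29.58787590265274 tilt [-0.0034  0.0014 -1.    ] p [ 0.5362 -0.1811  0.1599]
```

```bash
python3 jog.py '[{"pos":[0.03,-0.003,0]},{"pos":[0.035,-0.003,0.01]},{"pos":[0.04,-0.003,0.02]},{"pos":[0.03,-0.003,0.025]},{"pos":[0,0,0.01]}]'>/dev/null;  python3 jog.py '[{"pos":[0,0,0.003]},{}]'
python3 -c "
from h import *
need(*b2w(0,-.120),.0776,BOX[2]+np.pi/2)
for n in CI: cv2.imwrite('pics/%s3.png'%n,bot.read_camera(n)[:,:,::-1])
t=cv2.imread('pics/top3.png')[150:270,235:375];s=cv2.imread('pics/scene3.png')[150:270,220:360]
cv2.imwrite('pics/v3.png',cv2.resize(np.hstack([t,s]),None,fx=2.8,fy=2.8,interpolation=2))"
```

```text
time: 9.55
tool_pos: [0.5144, -0.0491, 0.0945]
tcp_rot: [2.124, 2.314, 0.0]
wrist_force: [-0.3, 0.6, -1.3]
width: 0.808
grip_force: 29.6
t9.55 need [ 0.0022 -0.0015  0.0169] turn -0.004 q [-0.1431  0.0946  2.073  -0.0003  0.9735 -0.2284] F [-0.2733  0.6389 -1.2945] w 0.808 g 29.58949863910675 tilt [ 0.0005 -0.0003 -1.    ] p [ 0.5144 -0.0491  0.0945]
```

View pics/v3.png

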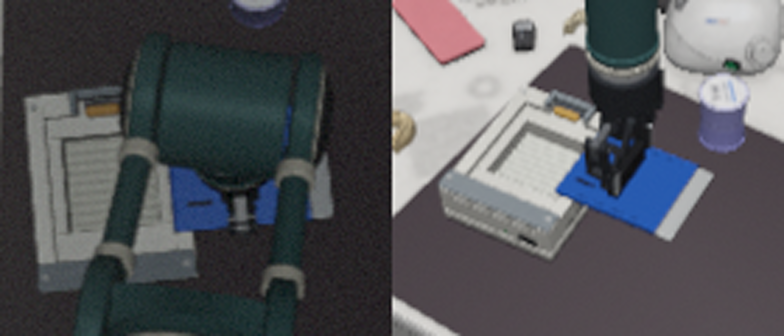

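The cover's far edge lies over the box's right wall (scene half, (575,190)), its lip side is free at (690,205), and the jar is clear. Next I push down and watch the force.

```bash
python3 jog.py '[{"pos":[0,0,0.008]},{"pos":[0,0,0.006]},{"pos":[0,0,0.005]},{"pos":[0,0,0.003]},{}]'; python3 jog.py '[{"pos":[0,0,0.003]},{"pos":[0,0,0.003]},{"pos":[0,0,0.002]},{"pos":[0,0,0.002]},{}]'
python3 -c "
from h import *
need(*b2w(0,-.120),.0625,BOX[2]+np.pi/2)"
```

```text
time: 10.28
tool_pos: [0.5146, -0.049, 0.073]
tcp_rot: [2.121, 2.315, 0.0]
wrist_force: [-0.7, -3.6, 3.6]
width: 0.809
grip_force: 30.5
time: 10.9
tool_pos: [0.5157, -0.0498, 0.0636]
tcp_rot: [2.119, 2.313, 0.001]
wrist_force: [1.2, -7.8, 5.2]
width: 0.808
grip_force: 31.6
t10.90 need [ 0.003  -0.0028  0.0011] turn -0.001 q [-0.1429  0.1357  2.094  -0.0026  0.9078 -0.2289] F [ 1.1774 -7.848   5.1516] w 0.808 g 31.592706441879272 tilt [ 0.0037 -0.0026 -1.    ] p [ 0.5157 -0.0498  0.0636]
```

```bash
python3 jog.py '[{"pos":[0,0,0.002]},{},{"pos":[-0.02,0,-0.03]},{"pos":[-0.03,0,-0.03]},{"pos":[0,0,-0.02]}]'; python3 jog.py '[{}]'>/dev/null
python3 -c "
from h import *
need(*b2w(0,-.120),.0625,BOX[2]+np.pi/2)
for n in CI: cv2.imwrite('pics/%s4.png'%n,bot.read_camera(n)[:,:,::-1])
t=cv2.imread('pics/top4.png')[150:270,265:405];s=cv2.imread('pics/scene4.png')[150:270,240:380]
cv2.imwrite('pics/v4.png',cv2.resize(np.hstack([t,s]),None,fx=2.8,fy=2.8,interpolation=2))"
```

```text
time: 11.52
tool_pos: [0.5187, -0.099, 0.1412]
tcp_rot: [2.125, 2.313, 0.002]
wrist_force: [-0.4, -0.2, -2.9]
width: 0.806
grip_force: 31.0
t11.65 need [ 0.0514 -0.0026  0.079 ] turn -0.003 q [-0.2344  0.0609  2.0118  0.0012  1.0656 -0.3212] F [-0.5635  0.1656 -3.0751] w 0.810 g 31.043919324874878 tilt [ 0.0033  0.0003 -1.    ] p [ 0.5194 -0.098   0.1415]
```

View pics/v4.png

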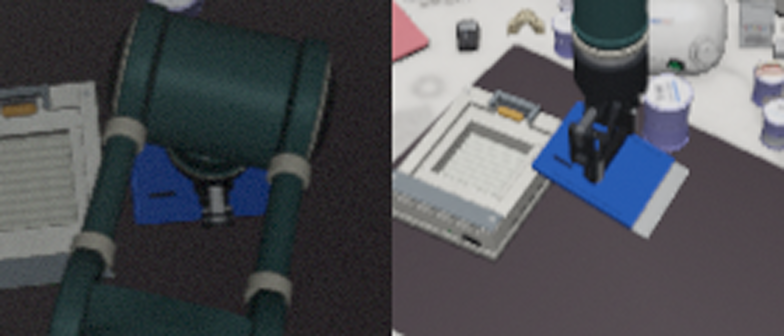

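The cover is visibly tilted. In the scene half its near edge runs from the far corner at (533,167) to the lip corner at (643,237). I'll intersect those rays with the vertical plane of that edge.

Run:
```python
from h import *
s=lambda u,v:(240+(u-392)/2.8,150+v/2.8)
p=np.array([.5194,-.098]);yaw=BOX[2]+np.pi/2
X=np.array([np.cos(yaw),np.sin(yaw)]);Y=np.array([-X[1],X[0]])
for off in(.053,.055,.057):
    q=p+off*Y
    out=[]
    for uv in [(533,165),(533,172),(629,230),(644,237)]:
        o,d=ray("scene",s(*uv));d=d[0];k=((q-o[:2])@Y)/(d[:2]@Y);P=o+k*d;out.append([(P[:2]-p)@X,P[2]-.1415])
    out=np.array(out);v=out[0]-out[2];w=out[1]-out[3];print(off,out.round(4).tolist(),np.degrees(np.arctan2(v[1],v[0])),np.degrees(np.arctan2(w[1],w[0])),np.hypot(*w))
```

```text
0.053 [[0.0641, 0.0084], [0.0648, -0.0036], [-0.053, -0.0362], [-0.0712, -0.0377]] 20.853748235211018 14.07318602178057 0.14012298087063751
0.055 [[0.0628, 0.0112], [0.0635, -0.0008], [-0.054, -0.0333], [-0.0721, -0.0348]] 20.853748235210972 14.07318602178054 0.13973274101099664
0.057 [[0.0616, 0.0139], [0.0622, 0.002], [-0.055, -0.0305], [-0.073, -0.0319]] 20.853748235210944 14.073186021780506 0.13934250115135577
```

```bash
cat >> h.py <<'E'
def tilt(im,p,yaw,a,b,off=.055,n="scene"):
    "tilt from the blue near-side edge between pixels a and b: lowest blue pixel per column, line fit, cut with the edge's vertical plane"
    m=mask(im,(100,130,40),(130,255,255),(0,0,640,400));X=np.array([np.cos(yaw),np.sin(yaw)]);Y=np.array([-X[1],X[0]])
    c=np.arange(int(a[0]),int(b[0])+1);pts=[]
    for u in c:
        v0=a[1]+(b[1]-a[1])*(u-a[0])/(b[0]-a[0]);r=np.arange(int(v0)-8,int(v0)+9);k=r[m[r,u]>0]
        if len(k):pts.append((u,k.max()+.5))
    vx,vy,x0,y0=cv2.fitLine(np.array(pts,np.float32),cv2.DIST_HUBER,0,.01,.01).ravel();q=p+off*Y;out=[]
    for u in(a[0],b[0]):
        o,d=ray(n,(u,y0+(u-x0)*vy/vx));d=d[0];k=((q-o[:2])@Y)/(d[:2]@Y);P=o+k*d;out.append([(P[:2]-p)@X,P[2]])
    out=np.array(out);v=out[0]-out[1];return np.degrees(np.arctan2(v[1],v[0])),out,len(pts)
E
python3 - <<'E'
from h import *
yaw=BOX[2]+np.pi/2
f=lambda u,v:(240+(u-392)/2.8,150+v/2.8)
print(tilt(cv2.imread("pics/scene4.png"),np.array([.5194,-.098]),yaw,f(537,176),f(628,229)))
# check with the level picture 3
g=lambda u,v:(220+(u-392)/2.8,150+v/2.8)
print(tilt(cv2.imread("pics/scene3.png"),np.array([.5144,-.0491]),yaw,g(565,192),g(650,232)))
E
```

```text
(np.float64(16.352128336566427), array([[ 0.0583,  0.145 ],
       [-0.0527,  0.1124]]), 34)
(np.float64(0.6042177492701084), array([[ 0.0484,  0.0818],
       [-0.0606,  0.0807]]), 32)
```

The edge line gives a tilt of about 16.4° (0.6° in the level reference picture). I want about 20°, so I'll press again about 2–3 mm deeper.

```bash
python3 jog.py '[{"pos":[0,0,0.02]},{"pos":[0.03,-0.001,0.03]},{"pos":[0.022,-0.002,0.018]},{"pos":[0,0,0.006]},{}]'>/dev/null; python3 jog.py '[{"pos":[0,0,0.003]},{"pos":[0,0,0.003]},{"pos":[0,0,0.001]},{"pos":[0,0,0.001]},{}]'
python3 -c "
from h import *
need(*b2w(0,-.120),.059,BOX[2]+np.pi/2)"
```

```text
time: 13.0
tool_pos: [0.5117, -0.0482, 0.0596]
tcp_rot: [2.121, 2.314, -0.0]
wrist_force: [-0.9, -5.9, 5.2]
width: 0.814
grip_force: 32.0
t13.00 need [0.0011 0.0011 0.0006] turn -0.002 q [-0.141   0.1351  2.1037 -0.0025  0.9004 -0.2265] F [-0.9017 -5.9479  5.1774] w 0.814 g 31.99140429496765 tilt [ 0.002  -0.0022 -1.    ] p [ 0.5117 -0.0482  0.0596]
```

```bash
python3 jog.py '[{"pos":[-0.02,0,-0.03]},{"pos":[-0.03,0,-0.03]},{"pos":[0,0,-0.02]},{}]'
python3 -c "
from h import *
need(*b2w(0,-.120),.0625,BOX[2]+np.pi/2)
s=bot.read_state();im=bot.read_camera('scene')[:,:,::-1].copy();cv2.imwrite('pics/scene5.png',im)
f=lambda u,v:(240+(u-392)/2.8,150+v/2.8)
for a,b in((f(537,176),f(628,229)),(f(545,182),f(622,226))): print(tilt(im,s['tool_pos'][:2],BOX[2]+np.pi/2,a,b))"
```

```text
time: 13.5
tool_pos: [0.5166, -0.097, 0.1401]
tcp_rot: [2.122, 2.312, 0.004]
wrist_force: [0.3, -0.5, -2.7]
width: 0.814
grip_force: 31.3
t13.50 need [0.0502 0.     0.0775] turn -0.003 q [-0.2334  0.0561  2.0198  0.0006  1.0614 -0.3195] F [ 0.3436 -0.4956 -2.7194] w 0.814 g 31.270167231559753 tilt [ 0.0043 -0.0005 -1.    ] p [ 0.5166 -0.097   0.1401]
(np.float64(19.994896660323228), array([[ 0.0554,  0.146 ],
       [-0.0554,  0.1057]]), 34)
(np.float64(20.018204947075038), array([[ 0.0457,  0.1423],
       [-0.0481,  0.1082]]), 29)
```

The tilt is 20.0°. Next I turn it in line with the box, over the pocket.

```bash
python3 jog.py '[{"pos":[0,0,-0.01],"yaw":0.175},{"yaw":0.175},{"yaw":0.175},{"yaw":0.175},{"yaw":0.175}]'>/dev/null; python3 jog.py '[{"yaw":0.175},{"yaw":0.175},{"yaw":0.175},{"yaw":0.165},{}]'
python3 -c "
from h import *
need(*b2w(.009,0),.125,BOX[2])"
```

```text
time: 14.8
tool_pos: [0.5138, -0.0956, 0.1464]
tcp_rot: [-3.137, -0.149, 0.005]
wrist_force: [0.7, 0.5, -2.4]
width: 0.813
grip_force: 31.2
t14.80 need [ 0.0133 -0.1684  0.0216] turn 0.006 q [-0.2318  0.0487  2.0149  0.0002  1.0812  1.2438] F [ 0.6608  0.4532 -2.3903] w 0.813 g 31.212385296821594 tilt [-0.003   0.0009 -1.    ] p [ 0.5138 -0.0956  0.1464]
```

```bash
python3 jog.py '[{"pos":[0.003,-0.04,0],"yaw":0.006},{"pos":[0.004,-0.045,0]},{"pos":[0.003,-0.045,0.01]},{"pos":[0.003,-0.038,0.01]},{}]'; python3 jog.py '[{}]'>/dev/null
python3 -c "
from h import *
need(*b2w(.009,0),.105,BOX[2])
for n in CI: cv2.imwrite('pics/%s6.png'%n,bot.read_camera(n)[:,:,::-1])
t=cv2.imread('pics/top6.png')[160:270,225:335];s=cv2.imread('pics/scene6.png')[155:265,215:325]
cv2.imwrite('pics/v6.png',cv2.resize(np.hstack([t,s]),None,fx=3.63,fy=3.63,interpolation=2))"
```

```text
time: 15.42
tool_pos: [0.5113, 0.0745, 0.1263]
tcp_rot: [-3.138, -0.147, 0.006]
wrist_force: [-0.4, -0.2, -2.2]
width: 0.812
grip_force: 31.2
t15.55 need [-0.0016 -0.0013  0.0226] turn 0.001 q [ 0.092   0.0583  2.0428 -0.0005  1.0417  1.5734] F [ 0.0081 -0.3298 -2.0187] w 0.812 g 31.217622756958008 tilt [-0.0012 -0.0005 -1.    ] p [0.5127 0.0721 0.1276]
```

View pics/v6.png

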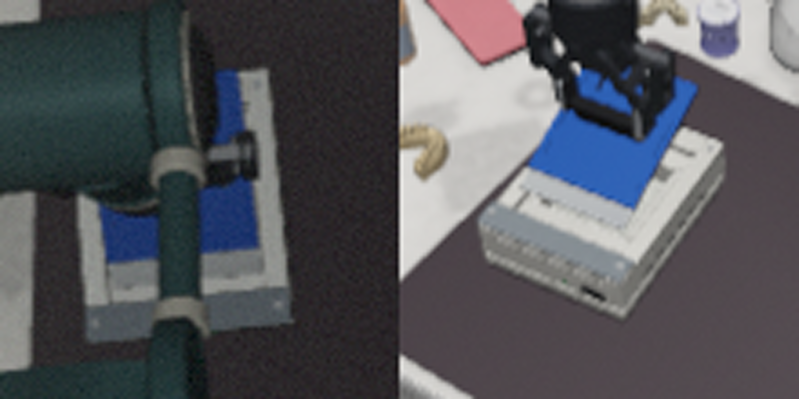

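The cover is tilted above the pocket. In the top half the blue/lip border runs from (105,262) to (258,247), and the ledge's inner edge from (85,305) to (285,287). In the scene half the lip end runs from (522,192) to (632,225). I'll measure both in the box frame.

Run:
```python
from h import *
t=lambda u,v:(225+u/3.63,160+v/3.63); s=lambda u,v:(215+(u-399)/3.63,155+v/3.63)
def box(P):
    P=np.atleast_2d(P);c,n=np.cos(BOX[2]),np.sin(BOX[2]);d=P[:,:2]-BOX[:2];return np.c_[d@[c,n],d@[-n,c],P[:,2]]*1e3
tp=[t(105,263),t(259,247),t(107,290),t(263,273)];sp=[s(530,168),s(632,206),s(522,191),s(629,226)]
print("border L,R; lip end L,R\n",box(tri(tp,sp)))
print("ledge in",box(plane("top",[t(85,305),t(285,287),t(88,342),t(291,320)],.066)),"\nscene",box(plane("scene",[s(630,276),s(480,222)],.066)))
# expected lip end from TCP
st=bot.read_state();print("TCP box",box(st["tool_pos"]))
m=mask(cv2.imread("pics/top6.png"),(100,150,50),(130,255,255),(225,160,335,270))
for r in(218,222,226): k=np.where(m[r]>0)[0];print(r,k.min(),k.max())
m=mask(cv2.imread("pics/scene6.png"),(100,150,50),(130,255,255),(215,155,325,265))
for c in(256,262,268,274): k=np.where(m[:,c]>0)[0];print(c,k.max())
for r in(190,195,200): k=np.where(m[r]>0)[0];print(r,k.min(),k.max())
```

```text
border L,R; lip end L,R
 [[-38.9127  51.9709  90.5218]
 [-40.2872 -58.2356  99.2412]
 [-56.6123  52.9935  76.4937]
 [-56.9571 -61.1731  91.0679]]
ledge in [[-67.0399  74.2603  66.    ]
 [-68.7655 -72.4876  66.    ]
 [-94.0091  74.1999  66.    ]
 [-93.0536 -74.5618  66.    ]] 
scene [[-86.5992 -80.8041  66.    ]
 [-96.2052  69.3399  66.    ]]
TCP box [[ 11.0627  -2.0614 128.2   ]]
218 253 294
222 253 294
226 254 295
256 202
262 205
268 207
274 209
190 257 290
195 254 288
200 251 285
```

Run:
```python
from h import *
def box(P):
    P=np.atleast_2d(P);c,n=np.cos(BOX[2]),np.sin(BOX[2]);d=P[:,:2]-BOX[:2];return np.c_[d@[c,n],d@[-n,c],P[:,2]]*1e3
im=cv2.imread("pics/top6.png");m=mask(im,(100,130,40),(130,255,255),(225,160,335,270))
# left/right side lines by row at heights along the plate: z = .128-.019+tan20*x
for side,rows in((min,range(216,228)),(max,range(216,228))):
    out=[]
    for r in rows:
        k=np.where(m[r]>0)[0];c=side(k)+(-.5 if side is min else .5)
        z=.10
        for _ in range(5): b=box(plane("top",(c,r),z))[0];z=.1282-.019+.008+.364*(b[0]-11)/1e3
        out.append(b)
    print(np.array(out)[[0,4,8,-1]].round(1).tolist(),np.array(out)[:,1].mean())
# ledge side edges, picture 0, for the centre: columns on rows in ledge vs dark mat
g=cv2.cvtColor(cv2.imread("pics/top0.png"),cv2.COLOR_BGR2GRAY)
for r in(200,210,220,230,244,247):
    row=cv2.GaussianBlur(g,(3,1),0)[r,235:320].astype(int);k=np.where(row>65)[0]+235
    z=.066 if r>240 else .06
    a,b=box(plane("top",(k.min()-.5,r),z))[0],box(plane("top",(k.max()+.5,r),z))[0];print(r,a.round(1),b.round(1),"mid %.1f"%((a[1]+b[1])/2))
```

```text
[[-5.5, -16.7, 111.2], [-8.8, 50.9, 110.0], [-19.0, 49.8, 106.3], [-26.5, 50.9, 103.6]] 45.082258350767525
[[-9.5, -57.4, 109.7], [-19.4, -56.2, 106.1], [-29.7, -57.6, 102.4], [-37.2, -56.7, 99.7]] -57.06328266614062
200 [52.6 79.3 60. ] [ 36.5 -76.7  60. ] mid 1.3
210 [25.2 78.7 60. ] [  9.5 -74.2  60. ] mid 2.2
220 [-2.  78.1 60. ] [-17.8 -77.   60. ] mid 0.6
230 [-29.   77.5  60. ] [-44.5 -74.4  60. ] mid 1.6
244 [-67.  74.  66.] [-81.7 -71.2  66. ] mid 1.4
247 [-74.9  74.7  66. ] [-89.9 -73.1  66. ] mid 0.8
```

In the top view the cover sits about 4 mm to the -y side of the pocket's middle. Correcting that, then lowering.

```bash
python3 jog.py '[{"pos":[-0.002,-0.004,0.008]},{"pos":[0,0,0.008]},{"pos":[0,0,0.006]},{"pos":[0,0,0.004]},{}]'
python3 -c "
from h import *
need(*b2w(.009,.002),.095,BOX[2])"
```

```text
time: 16.27
tool_pos: [0.5105, 0.0759, 0.1018]
tcp_rot: [3.139, 0.136, -0.002]
wrist_force: [0.2, 0.3, -2.8]
width: 0.807
grip_force: 31.3
t16.27 need [0.0003 0.0006 0.0068] turn -0.002 q [ 0.0993  0.0853  2.0675 -0.      0.9897  1.5834] F [ 0.1622  0.2946 -2.8182] w 0.807 g 31.251659989356995 tilt [-0.001  -0.0001 -1.    ] p [0.5105 0.0759 0.1018]
```

```bash
for i in 1 2 3; do python3 jog.py '[{"pos":[0,0,0.0015]},{}]' | grep -E "tool_pos|wrist"; done
```

```text
tool_pos: [0.5109, 0.076, 0.1009]
wrist_force: [-1.0, 0.6, -1.5]
tool_pos: [0.5107, 0.076, 0.0992]
wrist_force: [-0.4, 0.2, -1.7]
tool_pos: [0.5107, 0.0759, 0.0976]
wrist_force: [-0.3, 0.3, -2.1]
```

```bash
for i in 1 2; do python3 jog.py '[{"pos":[0,0,0.0012]},{}]' | grep -E "tool_pos|wrist"; done
```

```text
tool_pos: [0.5107, 0.0759, 0.0965]
wrist_force: [-0.3, 0.3, -2.0]
tool_pos: [0.5107, 0.076, 0.0952]
wrist_force: [0.1, -0.4, -1.7]
```

```bash
for i in 1 2; do python3 jog.py '[{"pos":[0,0,0.001]},{}]' | grep -E "tool_pos|wrist"; done
```

```text
tool_pos: [0.5107, 0.076, 0.0943]
wrist_force: [0.4, -0.1, -2.6]
tool_pos: [0.5111, 0.076, 0.0936]
wrist_force: [0.5, -0.0, -1.2]
```

```bash
for i in 1 2; do python3 jog.py '[{"pos":[0,0,0.001]},{}]' | grep -E "tool_pos|wrist"; done
```

```text
tool_pos: [0.5115, 0.076, 0.093]
wrist_force: [1.0, -0.0, 0.6]
tool_pos: [0.512, 0.0761, 0.0922]
wrist_force: [3.0, 0.2, 3.9]
```

The lip touched the pocket floor at TCP z≈0.0938, as predicted. I'll back off 1 mm and slide it under the ledge.

```bash
python3 jog.py '[{"pos":[0,0,-0.0012]},{"pos":[-0.003,0,0]},{"pos":[-0.002,0,0]},{}]' | grep -E "tool_pos|wrist"; for i in 1 2; do python3 jog.py '[{"pos":[-0.002,0,0]},{"pos":[-0.002,0,0]},{}]' | grep -E "tool_pos|wrist"; done
```

```text
tool_pos: [0.5055, 0.0755, 0.0925]
wrist_force: [1.5, 0.4, 2.8]
tool_pos: [0.5015, 0.0752, 0.0925]
wrist_force: [2.2, -0.0, 1.1]
tool_pos: [0.4975, 0.0748, 0.0925]
wrist_force: [1.7, 1.2, 2.2]
```

```bash
for i in 1 2 3; do python3 jog.py '[{"pos":[-0.002,0,0]},{}]' | grep -E "tool_pos|wrist"; done
python3 -c "
from h import *
need(*b2w(-.010,.002),.093,BOX[2])
for n in CI: cv2.imwrite('pics/%s7.png'%n,bot.read_camera(n)[:,:,::-1])
t=cv2.imread('pics/top7.png')[160:270,225:335];s=cv2.imread('pics/scene7.png')[155:265,215:325]
cv2.imwrite('pics/v7.png',cv2.resize(np.hstack([t,s]),None,fx=3.63,fy=3.63,interpolation=2))"
```

```text
tool_pos: [0.4956, 0.0747, 0.0925]
wrist_force: [2.1, 0.8, 2.2]
tool_pos: [0.4936, 0.0745, 0.0925]
wrist_force: [1.8, 0.6, 2.0]
tool_pos: [0.4921, 0.0743, 0.0927]
wrist_force: [3.0, 0.8, 1.8]
t20.52 need [-0.0003  0.0007 -0.0003] turn -0.002 q [ 0.0999  0.0613  2.1128 -0.0001  0.9669  1.584 ] F [3.0076 0.8471 1.7999] w 0.810 g 31.741517186164856 tilt [ 0.0006  0.     -1.    ] p [0.4921 0.0743 0.0927]
```

View pics/v7.png

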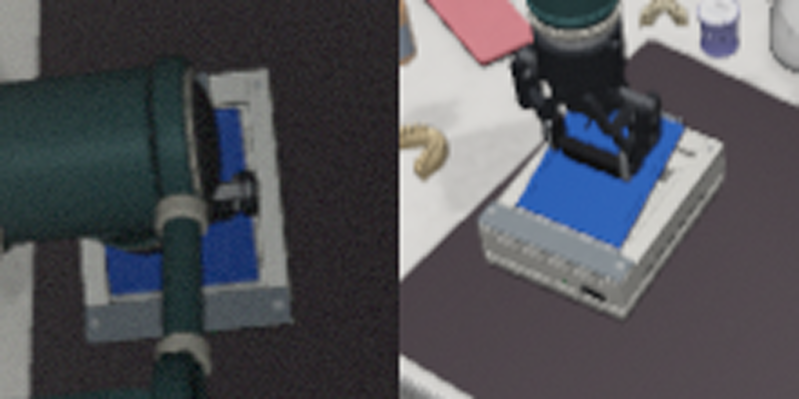

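The lip is now hidden under the grey ledge in both views: the border is at v≈295 in the top half, and the blue meets the ledge at (515,210)–(625,250) in the scene half. The rising +x force shows it reaching the stop. Now I swing it down along the arc about the lip end.

```bash
python3 jog.py '[{"pos":[0.0013,0,0.002]},{"pos":[0.0013,0,0.002]},{"pos":[0.0012,0,0.002]},{}]' | grep -E "tool_pos|wrist"; python3 jog.py '[{"pos":[0.0012,0,0.002]},{"pos":[0.0012,0,0.002]},{}]' | grep -E "tool_pos|wrist"
```

```text
tool_pos: [0.4964, 0.0747, 0.0867]
wrist_force: [4.6, 0.6, 3.1]
tool_pos: [0.4987, 0.0749, 0.0827]
wrist_force: [5.2, 0.4, 3.6]
```

```bash
python3 jog.py '[{"pos":[0.001,0,0.0018]},{"pos":[0.001,0,0.0018]},{}]' | grep -E "tool_pos|wrist";  for i in 1 2 3; do python3 jog.py '[{"pos":[0.0007,0,0.0014]},{}]' | grep -E "tool_pos|wrist"; done
```

```text
tool_pos: [0.5007, 0.0751, 0.079]
wrist_force: [5.1, -0.1, 4.5]
tool_pos: [0.5014, 0.0751, 0.0776]
wrist_force: [6.2, 0.3, 4.2]
tool_pos: [0.502, 0.0752, 0.0762]
wrist_force: [5.0, -0.2, 3.6]
tool_pos: [0.5027, 0.0752, 0.0747]
wrist_force: [5.4, 0.8, 3.4]
```

```bash
for i in 1 2 3; do python3 jog.py '[{"pos":[0.0004,0,0.0012]},{}]' | grep -E "tool_pos|wrist"; done
```

```text
tool_pos: [0.5031, 0.0753, 0.0736]
wrist_force: [5.3, -0.0, 3.9]
tool_pos: [0.5034, 0.0753, 0.0729]
wrist_force: [3.4, 0.4, 7.4]
tool_pos: [0.5035, 0.0753, 0.0726]
wrist_force: [-1.0, -0.5, 14.5]
```

The roller is met at TCP z≈0.073. I'll ease off, open, lift clear, shut the fingers and press at the press point.

```bash
python3 jog.py '[{"pos":[0,0,-0.0008]},{}]' | grep -E "tool_pos|wrist"; python3 jog.py '[{},{},{}]' 1.0 | grep -E "tool_pos|wrist|width"; python3 jog.py '[{"pos":[0,0,-0.01]},{"pos":[0,0,-0.02]},{"pos":[0,0,-0.03]},{"pos":[0,0,-0.02]},{}]' | grep -E "tool_pos|wrist"
python3 -c "
from h import *
need(*b2w(.045,.002),.09,BOX[2])
for n in CI: cv2.imwrite('pics/%s8.png'%n,bot.read_camera(n)[:,:,::-1])
t=cv2.imread('pics/top8.png')[160:270,225:335];s=cv2.imread('pics/scene8.png')[155:265,215:325]
cv2.imwrite('pics/v8.png',cv2.resize(np.hstack([t,s]),None,fx=3.63,fy=3.63,interpolation=2))"
```

```text
tool_pos: [0.5034, 0.0753, 0.0728]
wrist_force: [2.0, 0.4, 10.9]
tool_pos: [0.5017, 0.0752, 0.0707]
wrist_force: [0.3, 1.0, -0.6]
width: 1.0
tool_pos: [0.5051, 0.0755, 0.1545]
wrist_force: [-0.4, -0.0, 0.1]
t24.62 need [0.0413 0.0006 0.0647] turn -0.002 q [ 0.0996  0.0122  2.0362 -0.      1.0883  1.5836] F [-0.4136 -0.0265  0.1438] w 1.002 g 0.0 tilt [ 0.0048  0.0005 -1.    ] p [0.5051 0.0755 0.1545]
```

View pics/v8.png

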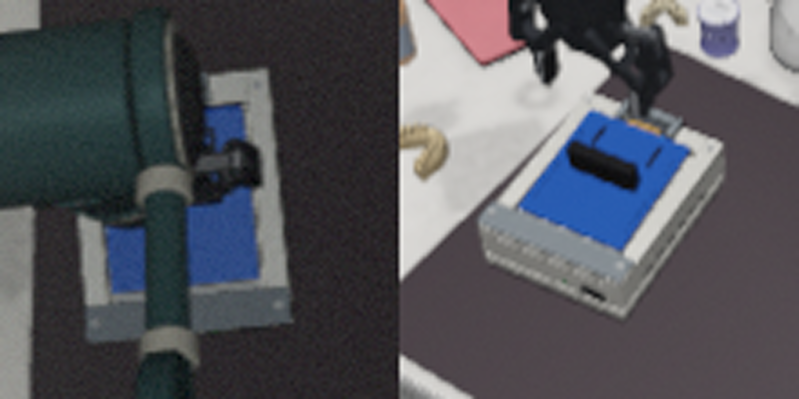

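The cover rests in the pocket with its lip under the ledge and its far edge on the brass roller (scene half, (645,125)); the gripper is clear. Next, shut the fingers and press.

```bash
python3 jog.py '[{"pos":[0.02,0.0006,0]},{"pos":[0.021,0,0]},{},{},{}]' 0.0 40 | grep -E "width"; python3 jog.py '[{"pos":[0,0,0.02]},{"pos":[0,0,0.025]},{"pos":[0,0,0.02]},{"pos":[0,0,0.005]},{}]' | grep -E "tool_pos|wrist|width"; for i in 1 2 3; do python3 jog.py '[{"pos":[0,0,0.003]},{}]' | grep -E "tool_pos|wrist"; done
```

```text
width: 0.001
tool_pos: [0.544, 0.0783, 0.0821]
wrist_force: [0.1, 0.4, -0.1]
width: -0.002
tool_pos: [0.5447, 0.0783, 0.0796]
wrist_force: [0.3, -0.0, 0.3]
tool_pos: [0.5441, 0.0783, 0.0758]
wrist_force: [0.1, 0.6, -0.4]
tool_pos: [0.5439, 0.0783, 0.0726]
wrist_force: [-0.3, -0.6, -0.6]
```

```bash
for i in 1 2 3 4; do python3 jog.py '[{"pos":[0,0,0.0018]},{}]' | grep -E "tool_pos|wrist"; done
```

```text
tool_pos: [0.5441, 0.0783, 0.071]
wrist_force: [-0.4, 0.7, 0.3]
tool_pos: [0.5442, 0.0783, 0.0693]
wrist_force: [-0.1, 0.5, 0.1]
tool_pos: [0.5444, 0.0783, 0.0685]
wrist_force: [-3.4, -0.6, 6.8]
tool_pos: [0.5445, 0.0783, 0.0668]
wrist_force: [-1.8, -0.5, 5.4]
```

```bash
for i in 1 2 3 4; do python3 jog.py '[{"pos":[0,0,0.0018]},{}]' | grep -E "tool_pos|wrist"; done
```

```text
tool_pos: [0.5447, 0.0783, 0.0642]
wrist_force: [1.1, -0.8, 2.4]
tool_pos: [0.5436, 0.0782, 0.0615]
wrist_force: [1.1, -0.2, -0.3]
tool_pos: [0.5439, 0.0782, 0.06]
wrist_force: [-0.2, -0.5, -0.1]
tool_pos: [0.5441, 0.0783, 0.0584]
wrist_force: [-0.4, 0.0, 0.2]
```

It snapped past at TCP z≈0.064. I'll press once more to seat it.

```bash
for i in 1 2; do python3 jog.py '[{"pos":[0,0,0.0012]},{}]' | grep -E "tool_pos|wrist"; done
```

```text
tool_pos: [0.5444, 0.0783, 0.0581]
wrist_force: [-1.7, -0.1, 5.7]
tool_pos: [0.5443, 0.0783, 0.058]
wrist_force: [-5.6, 0.1, 12.2]
```

Firm contact at z=0.058, which is exactly where the plate's top should be when flat. Retreating and checking.

```bash
python3 jog.py '[{"pos":[0,0,-0.01]},{"pos":[0,0,-0.04]},{"pos":[0,0,-0.05]},{"pos":[0,0,-0.05]},{"pos":[0,0,-0.03]}]' | grep -E "tool_pos|wrist"; python3 jog.py '[{"pos":[0,0.06,0]},{"pos":[0,0.06,0]},{"pos":[0,0.06,0]},{"pos":[0,0.06,0]},{}]' | grep -E "tool_pos|wrist|time"
python3 -c "
from h import *
for n in CI: cv2.imwrite('pics/%s9.png'%n,bot.read_camera(n)[:,:,::-1])
t=cv2.imread('pics/top9.png')[160:270,225:335];s=cv2.imread('pics/scene9.png')[155:265,215:325]
cv2.imwrite('pics/v9.png',cv2.resize(np.hstack([t,s]),None,fx=3.63,fy=3.63,interpolation=2))"
```

```text
tool_pos: [0.5456, 0.0784, 0.2397]
wrist_force: [0.4, 0.2, -1.4]
time: 30.48
tool_pos: [0.5651, -0.1649, 0.2362]
wrist_force: [0.0, 0.1, -1.0]
```

View pics/v9.png

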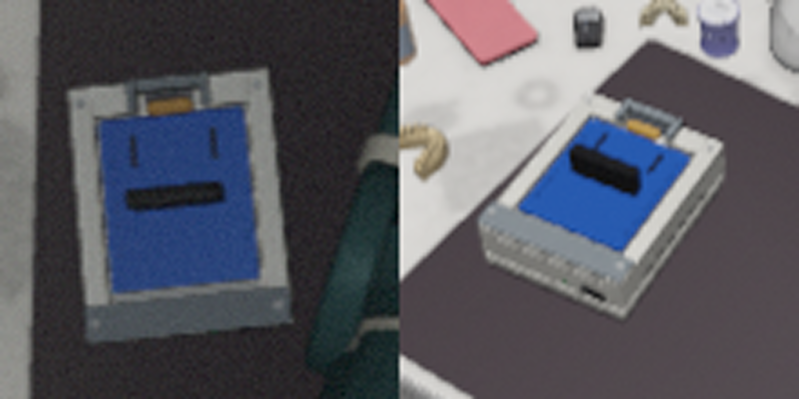

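The cover lies flush and parallel in the pocket, with the brass roller sprung back over its far edge (top (168,105), scene (645,130)) and the gripper well away. Handing in.

```bash
python3 -c "
from workcell import bot
print(bot.finish_job())"
```

```text
the job is handed in; nothing more can be done
None
```

The cover is hooked under the ledge, snapped behind the roller catch and lying flat by touch and camera; the arm is clear and the job was handed in at about 30.6 s, with no verdict returned.

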